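# Close and lock the bar mould

### The arm

A 6-joint arm with a two-finger parallel gripper is mounted at the origin on the work surface. World frame = base frame: x ahead of the robot, y to its left, z up, the work surface at z = 0. Lengths are in m, angles in rad, forces in N, time in s.
With the tool pointing down it reaches from about 0.275 to 0.85 m from the base axis. Payload 5.2 kg.
Tool frame: the origin (TCP) lies on the centre line of the jaws, within the pads' length; the fingertips stand 19 mm ahead of it and the grasp point (between the pads) is the TCP; z points along the fingers, y is the direction in which the jaws open and shut (so a half turn about z gives the same grasp; the last joint's range is limited). The gripper opens to 85 mm and grips with 20 to 120 N. Pads are 22 mm wide; open, the fingers measure 114 mm over their backs; the gripper's body (76 mm by 85 mm) begins 54 mm behind the grasp point. The pads swing forward as they close: fully open they stand 13 mm farther back than shut.
Start: joints at [0.929, 0.259, 1.535, -0, 1.348, -0.203], TCP at [0.234, 0.498, 0.25] pointing down, gripper open.
Joint ranges: [-3.14, 3.14], [-0.91, 2.08], [0.19, 2.58], [-1.22, 4.36], [0.22, 2.71], [-3.12, 3.12]. Speed limits (rad/s): [2.57, 2.57, 3.14, 3.14, 3.14, 3.14].

### API

Orientations are given as a unit quaternion [w, x, y, z].
In Python, from plant import arm gives the robot as it stands. The module is installed in compiled form; this text tells all that it offers. Calls block until the motion is done:
- arm.move_ptp(position, orientation): joint-space move of the TCP to a pose.
- arm.servo_line(position, ori=None, speed=0.15): straight line of the TCP; ori=None keeps the orientation; speed is the mean speed in m/s.
- arm.move_joints(angles): joint-space move.
- arm.move_gripper(opening, strength=None): opening from 0.0 (shut) to 1.0 (fully open); strength is the grip in N (None keeps the last); returns when the fingers have stopped.
- arm.sleep(seconds).
- arm.ik(position, orientation): joint angles nearest the present ones, or None.
- arm.read_camera(name): name is "scene" or "top" or "wrist"; returns the picture (420x560x3 uint8, red, green, blue); there is no depth.
- arm.camera_model(name): a dict with "fx", "fy", "cx", "cy" (pixels), "rvec" (rotation vector, rad) and "tvec" (3), from world to camera coordinates, as OpenCV has them. Camera axes: x right, y down, z forward; pixel columns grow to the right and rows downward; lengths in m; the calibration is good to about 2 mm. A picture is of the moment at which its call begins: read the wrist's pose just before it. camera_model takes no time and is no camera call; for the wrist camera it gives the pose at the moment of the call.
A pose or a line that the arm cannot do raises arm.MotionError and nothing moves.
- arm.close_job(): hands the job in, once; it reports no verdict.
Trained networks look in the newest picture that a camera, given by its name, has taken for a name from the list of things; names that differ only in an ending like _2 or _b are one class to them, and where a whole thing is asked for, a point or a joint stands for the part that bears it (a point fixed in the world has none). Each returns a list of dicts, best first, with "p" (0 to 1); they miss things now and then, are a little off and sometimes report something else, mostly with a low value. They report only what shows in the picture. A call takes as long as a camera call.
- arm.search_frame(camera, target): "bbox" ([left, top, right, bottom] as shares, 0 to 1, of the picture: columns of its width, rows of its height, round what is visible of it).
- arm.outline_of(camera, target): "region" (420x560 bool, what is visible of it) and "bbox" ([left, top, right, bottom] as shares, 0 to 1, of the picture: columns of its width, rows of its height, round what is visible of it).
Readings, each from a call of its own:
- arm.current_t(): time.
- arm.current_joints(): joint angles.
- arm.current_joint_vel(): joint speeds.
- arm.current_effort(): joint torques, N m.
- arm.current_ee_pos(): TCP position.
- arm.current_tcp_rot(): TCP orientation.
- arm.current_wrist_force(): force on the tool from outside, world axes, zero at the start.
- arm.current_ft_torque(): the same for the moment, N m.
- arm.current_opening(): opening from 0.0 (shut) to 1.0 (fully open).
Only numpy, scipy, OpenCV 4.12 (cv2) and the standard library are available. Lean on these libraries where they do the work, as an engineer would, in place of code of your own. Each camera call takes 0.05 s, during which the arm holds its last target.

### The job

Close the mould's hinged lid fully, then push the steel lock handle round clockwise (seen from above) so that it climbs over its cam and drops into the notch beyond the hump, and press it down until it is fully home. Go by feel and gently: never push or squeeze the lid or the handle with more than 20 N (too little for a grip, so only push), not even against the handle's end stop. Leave the things standing around alone, and let go at the end.

Things in the scene. Friction and masses are not known exactly. Their poses are not given: they have to be found in the camera images.
- mould: Aluminium two-part bar mould, screwed to the bench. Origin at the centre of the underside of its 130 x 140 x 40 mm cavity block (x towards the hinge, z up). On its -y side a deck 20 mm high reaches out to y = -175 mm and carries the lock. The lid's hinge line runs along y at x = 65, z = 45 mm.
- lid (a joint): Lid angle in rad: 0 = shut, positive = front edge raised. A 138 x 140 x 10 mm plate reaching from the hinge line towards -x of the mould; the stiff hinge keeps it where it is left and yields to less than 5 N pushed near the front edge. It closes on a rubber seal that gives about 1 mm for 4 N. Shut, its top face is 50 mm above the bench.
- lid_edge (a point): Point on the lid's top face, in the middle of its width, 18 mm behind its free front edge and 120 mm from the hinge line.
- turn (a joint): Handle angle in rad, growing clockwise seen from above: at 0 the handle points along +x of the mould, at 1.57 along -y. The cam's ramp starts between 0.1 and 1.0 rad and climbs for about 0.6 rad to a short flat hump, then drops steeply into the notch, whose middle lies anywhere from 1.30 to 2.01 rad (not measured). In it the handle has some 0.1 rad of play.
- lift (a joint): Height of the handle above its low level, m: 0 at the start and fully home in the notch, 0.009 to 0.010 on the hump. A spring pulls it down: climbing takes 2 to 8 N pushed sideways at handle_end. In the notch it falls by itself only to 0.003 to 0.006 and then needs 5 to 8 N pressed down to go home, where it stops stiffly and stays. No grip needed: pushed sideways it slides up along the finger.
- handle_end (a point): Top face of the handle, on its centre line, 75 mm from the post's axis. The handle is a level steel bar 16 mm wide, 14 mm thick, reaching 104 mm from the axis; its top is 80 mm above the bench at lift 0, and beyond 40 mm from the axis only the deck is under it. A locking tongue 20 mm wide, top 61 mm above the bench, reaches 70 mm the opposite way, to come over the shut lid.
- handle: The moving handle with hub and tongue as one piece; origin on the post's axis, 20 mm above the bench at lift 0; its x axis points along the bar, z up.
- dropper: Bystander: amber bottle with black cap, 44 mm across, 95 mm high; origin under its centre.
- jar: Bystander: low glass jar with metal cap, 68 mm across, 60 mm high; origin under its centre.
- carton: Bystander: small cardboard carton 90 x 70 x 50 mm; origin under its centre.
- post (a point): Foot of the lock's upright post, the axis the handle turns on: at x = -10, y = -120, z = 20 mm of the mould. Around it lies the steel cam ring, 38 mm in radius, clamped at a different setting each time. The far side of its notch is an end stop up to 50 mm above the bench; pushed against it at handle_end, the handle gives only about 1 mm for 1.5 to 3 N.

How it is judged:
On the way, in this order (a step that is already met when the one before it is completed fails the run):
1. the lid is shut (value of joint lid below 0.03 rad), for 0.2 s.
2. the handle rides up on the hump of the cam (value of joint lift above 0.006 m), for 0.05 s.
At the end, for the whole second after the job is handed in: The lid is shut (under 0.03 rad), the handle is turned past the hump (over 1.15 rad), fully down in the notch (lift under 1.5 mm) and at rest (value of joint lid below 0.03 rad and value of joint turn above 1.15 rad and value of joint lift below 0.0015 m and linear speed of handle below 0.02 m/s); the robot touches nothing.
It fails at once if the handle is pushed or squeezed with more than 20 N (contact force between any of the fingers, the arm and handle above 20 N).
It fails at once if the lid is pushed or squeezed with more than 20 N (contact force between any of the fingers, the arm and lid above 20 N).
It fails at once if a bystander is moved by more than 20 mm (distance of any of dropper, jar, carton from where it was at the start of the episode above 0.02 m).
It also fails if it takes over 61 s, if anything falls off the work surface, if the arm or the gripper's body presses on something with over 40 N, if the wrist force passes 120 N, or if a joint passes its speed limit or range.

## Working session

There is one attempt and no reset: what is moved stays moved. The work goes in short steps, each a Python script; the robot and the scene stay as the last script left them, time stands still between calls to the robot, and variables do not carry over. Pictures are saved under pics/ and viewed, and the job is handed in when it is done.

```bash
mkdir -p pics
python3 - <<'E'
from plant import arm
import cv2,numpy as np
for c in("scene","top","wrist"):
    im=arm.read_camera(c);cv2.imwrite(f"pics/a_{c}.png",im[...,::-1])
    m=arm.camera_model(c);print(c,{k:np.round(v,4).tolist() for k,v in m.items()})
    for t in("mould","lid","handle","dropper","jar","carton","lid_edge","handle_end","post"):
        try:
            r=arm.search_frame(c,t);print(t,[(round(d['p'],2),(np.array(d['bbox'])*[560,420,560,420]).round(0).tolist()) for d in r[:2]])
        except Exception as e: print(t,repr(e))
print(arm.current_t(),arm.current_tcp_rot(),arm.current_wrist_force())
E
```

```text
scene {'fx': 495.1588, 'fy': 495.1588, 'cx': 277.8976, 'cy': 210.6334, 'rvec': [2.2864, 0.9353, -0.3531], 'tvec': [-0.375, -0.2778, 1.7601]}
mould [(0.71, [247.0, 149.0, 330.0, 242.0])]
lid [(0.72, [279.0, 149.0, 332.0, 211.0]), (0.62, [254.0, 193.0, 300.0, 227.0])]
handle [(0.63, [254.0, 192.0, 299.0, 225.0])]
dropper [(0.58, [337.0, 126.0, 352.0, 154.0])]
jar [(0.96, [386.0, 151.0, 409.0, 178.0])]
carton [(0.66, [139.0, 271.0, 178.0, 313.0])]
lid_edge [(0.64, [283.0, 151.0, 333.0, 212.0])]
handle_end [(0.64, [246.0, 149.0, 329.0, 241.0]), (0.52, [254.0, 191.0, 297.0, 224.0])]
post [(0.69, [247.0, 150.0, 331.0, 240.0]), (0.62, [255.0, 195.0, 294.0, 226.0])]
top {'fx': 531.9756, 'fy': 531.9756, 'cx': 268.4342, 'cy': 204.7431, 'rvec': [2.1118, -2.1699, 0.192], 'tvec': [-0.0234, 0.5586, 1.4347]}
mould [(0.58, [196.0, 173.0, 287.0, 239.0])]
lid [(0.71, [192.0, 187.0, 250.0, 222.0])]
handle [(0.81, [263.0, 174.0, 272.0, 240.0]), (0.46, [264.0, 172.0, 282.0, 239.0])]
dropper [(0.59, [117.0, 225.0, 138.0, 240.0])]
jar [(0.63, [101.0, 154.0, 125.0, 177.0])]
carton [(0.71, [391.0, 198.0, 426.0, 237.0])]
lid_edge [(0.87, [193.0, 189.0, 246.0, 223.0])]
handle_end [(0.89, [265.0, 174.0, 273.0, 236.0]), (0.75, [193.0, 186.0, 250.0, 223.0])]
post [(0.73, [193.0, 173.0, 287.0, 239.0])]
wrist {'fx': 297.2907, 'fy': 297.2907, 'cx': 275.0102, 'cy': 211.4868, 'rvec': [-2.4192, -1.5389, -0.2408], 'tvec': [-0.5502, -0.0403, 0.3804]}
mould [(0.84, [95.0, 406.0, 135.0, 420.0])]
lid []
handle []
dropper [(0.48, [252.0, 352.0, 275.0, 362.0])]
jar []
carton []
lid_edge []
handle_end []
post [(0.52, [95.0, 405.0, 134.0, 420.0])]
1.5 [3.91209538e-07 2.17642344e-01 9.76028591e-01 7.24963215e-06] [-0.66903545 -0.41969273 -0.07378462]
```

Run:
```python
import cv2
a=cv2.imread("pics/a_scene.png")[110:330,120:430];b=cv2.imread("pics/a_top.png")[130:270,80:440]
cv2.imwrite("pics/b_s.png",cv2.resize(a,None,fx=2.5,fy=2.5,interpolation=cv2.INTER_CUBIC))
cv2.imwrite("pics/b_t.png",cv2.resize(b,None,fx=2.2,fy=2.2,interpolation=cv2.INTER_CUBIC))
```

```text
(no output)
```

View pics/b_s.png

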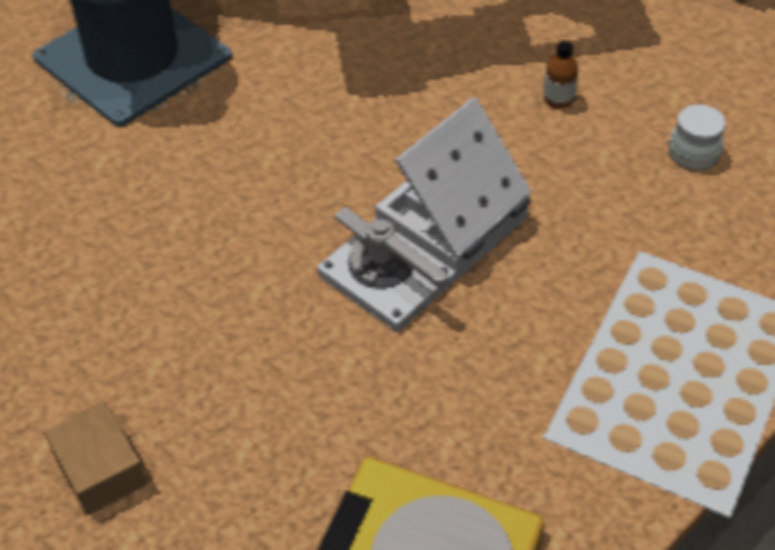

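View pics/b_t.png

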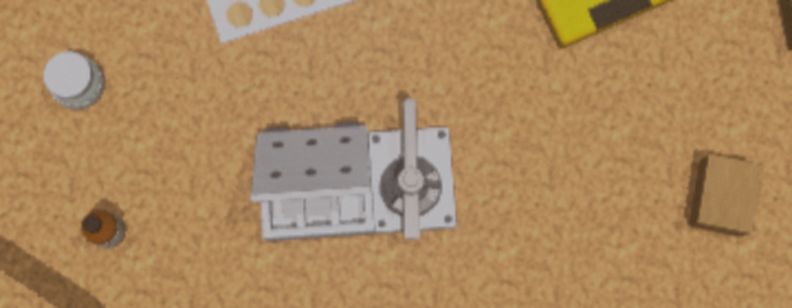

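The lid stands open, hinge on the side away from the robot. The handle points along +x at enlarged-top (408,100) and its hub is at (410,180). The dropper, jar and carton are clear of the mould. Next I'll get the mould pose from the top view and move in for a wrist close-up.

```bash
cat > h.py <<'E'
from plant import arm
import cv2,numpy as np
from scipy.spatial.transform import Rotation as R
def back(m,uv,z):
    Rm=R.from_rotvec(m['rvec']).as_matrix();t=np.array(m['tvec']);C=-Rm.T@t
    d=Rm.T@np.array([(uv[0]-m['cx'])/m['fx'],(uv[1]-m['cy'])/m['fy'],1]);return C+d*(z-C[2])/d[2]
def proj(m,P):
    Rm=R.from_rotvec(m['rvec']).as_matrix();q=np.asarray(P)@Rm.T+np.array(m['tvec'])
    return q[:,:2]/q[:,2:]*[m['fx'],m['fy']]+[m['cx'],m['cy']]
def quat(xd): # tool down, tool x dir angle
    x=np.array([np.cos(xd),np.sin(xd),0]);z=np.array([0,0,-1.]);y=np.cross(z,x)
    q=R.from_matrix(np.c_[x,y,z]).as_quat();return [q[3],*q[:3]]
E
python3 - <<'E'
from h import *
m=arm.camera_model("top")
for n,u,z in [("hub",(410,180),.085),("deckFR",(455,227),.02),("deckBR",(449,128),.02),("blkFL",(263,240),.04),("blkFR",(374,232),.04),("hend",(408,100),.08),("tongue",(411,237),.061),("carton",(725,190),.05),("jar",(72,75),.06),("drop",(98,225),.095)]:
    print(n,back(m,(u[0]/2.2+80,u[1]/2.2+130),z).round(4))
q=arm.current_tcp_rot();r=R.from_quat([*q[1:],q[0]]).as_matrix();print(r.round(2))
w=arm.camera_model("wrist");Rw=R.from_rotvec(w['rvec']).as_matrix();print((r.T@(-Rw.T@w['tvec']-arm.current_ee_pos())).round(3),(Rw@r).round(3))
E
```

```text
hub [ 0.5321 -0.0318  0.085 ]
deckFR [ 0.4798 -0.0884  0.02  ]
deckBR [ 0.6088 -0.0849  0.02  ]
blkFL [0.4676 0.1543 0.04  ]
blkFR [0.474  0.0148 0.04  ]
hend [ 0.6339 -0.0321  0.08  ]
tongue [ 0.4642 -0.0314  0.061 ]
carton [ 0.5142 -0.4292  0.05  ]
jar [0.6816 0.392  0.06  ]
drop [0.4854 0.3471 0.095 ]
[[-0.91  0.42  0.  ]
 [ 0.42  0.91  0.  ]
 [ 0.    0.   -1.  ]]
[ 0.079  0.001 -0.123] [[ 0.001  1.     0.001]
 [-0.952  0.001 -0.308]
 [-0.308 -0.001  0.952]]
```

Run:
```python
from h import *
m=arm.camera_model("top")
# lid angle from front edge
yaw=.035;O=np.array([.538,.088,0]);Rz=R.from_euler('z',yaw).as_matrix()
for th in np.arange(.5,1.5,.1):
    P=[O+Rz@np.array([.065-.138*np.cos(th)+.005*np.sin(th),y,.045+.138*np.sin(th)+.005*np.cos(th)]) for y in(-.07,.07)]
    print(round(th,1),(((proj(m,P)-[80,130])*2.2).round(0)).tolist())
post=np.array([.532,-.032])
for b in (np.pi/2,-np.pi/2,0,np.pi):
    for t in (0,1,2):
        a=yaw-t
        j=arm.ik([*(post+.075*np.array([np.cos(a),np.sin(a)])+.02*np.array([-np.sin(a),np.cos(a)])),.08],quat(b+a))
        print(round(b,2),t,None if j is None else np.round(j,2))
```

```text
0.5 [[371.0, 215.0], [254.0, 222.0]]
0.6 [[371.0, 207.0], [253.0, 214.0]]
0.7 [[370.0, 198.0], [251.0, 206.0]]
0.8 [[369.0, 189.0], [250.0, 196.0]]
0.9 [[368.0, 179.0], [248.0, 186.0]]
1.0 [[368.0, 168.0], [247.0, 176.0]]
1.1 [[367.0, 157.0], [246.0, 164.0]]
1.2 [[366.0, 145.0], [245.0, 153.0]]
1.3 [[365.0, 133.0], [244.0, 141.0]]
1.4 [[365.0, 122.0], [243.0, 129.0]]
1.57 0 [-0.2   0.51  1.6  -0.    1.03 -0.23]
1.57 1 [-0.33  0.5   1.63 -0.    1.02  0.64]
1.57 2 [-0.42  0.41  1.79 -0.    0.95  1.55]
-1.57 0 [-0.2   0.51  1.6  -0.    1.03  2.91]
-1.57 1 [-0.33  0.5   1.63 -0.    1.02 -2.5 ]
-1.57 2 [-0.42  0.41  1.79 -0.    0.95 -1.59]
0 0 [-0.2   0.51  1.6  -0.    1.03  1.34]
0 1 [-0.33  0.5   1.63 -0.    1.02  2.21]
0 2 None
3.14 0 [-0.2   0.51  1.6  -0.    1.03 -1.81]
3.14 1 [-0.33  0.5   1.63 -0.    1.02 -0.93]
3.14 2 [-0.42  0.41  1.79 -0.    0.95 -0.02]
```

Run:
```python
from h import *
arm.move_gripper(0.0)
arm.move_ptp([.50,.04,.30],quat(np.pi/2+.035))
np.save("wm.npy",arm.camera_model("wrist"),allow_pickle=True)
im=arm.read_camera("wrist");cv2.imwrite("pics/c_w.png",cv2.resize(im[...,::-1],None,fx=1.42,fy=1.42,interpolation=cv2.INTER_CUBIC))
for t in("handle","lid","mould"):
    for d in arm.outline_of("wrist",t)[:2]: print(t,d['p'],np.array(d['bbox'])*[560,420,560,420])
m=arm.camera_model("wrist")
O=np.array([.538,.088,0]);Rz=R.from_euler('z',.035).as_matrix()
P=[O+Rz@np.array(p) for p in [(-.065,-.07,.04),(-.065,-.175,.02),(.065,-.175,.02),(-.01,-.12,.08),(.094,-.12,.08),(-.065,.07,.04)]]
print((proj(m,P)*1.42).round(0).tolist(),arm.current_t(),arm.current_wrist_force(),arm.current_opening())
```

```text
handle 0.81 [247.8   228.9   379.288 250.11 ]
lid 0.9 [283.304  73.92  366.52  224.994]
mould 0.65 [247.8    71.988 382.872 261.198]
[[364.0, 279.0], [367.0, 370.0], [489.0, 370.0], [424.0, 346.0], [542.0, 346.0], [361.0, 118.0]] 4.3917 [ 0.14126048 -0.39196654  0.30156674] 0.0048141536156181015
```

View pics/c_w.png

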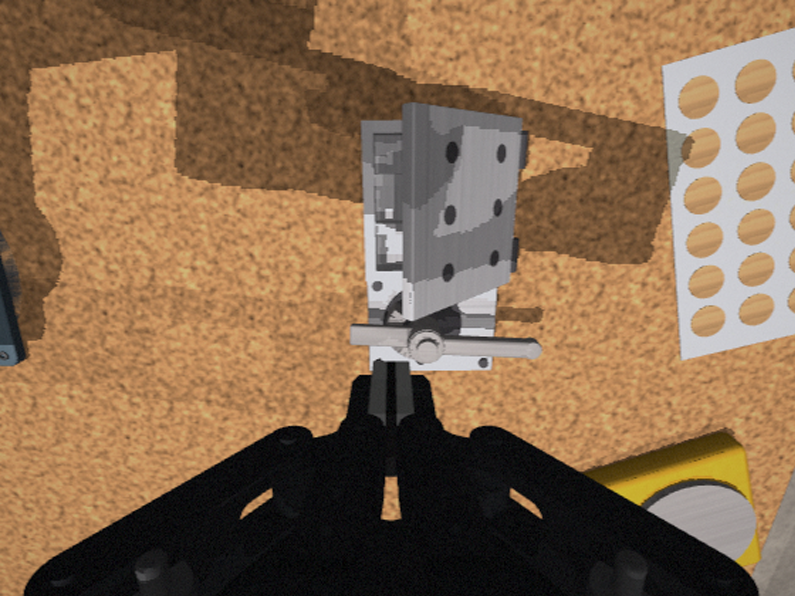

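The wrist view agrees with the predicted mould pose to about 2 mm: block corner at (361,121), deck corners at (371,370) and (491,370), hub at (426,342), handle end at (541,348). The lid is at about 0.8 rad. Next I'll close it along its arc, watching the force.

```bash
cat >> h.py <<'E'
YAW=.035;O=np.array([.540,.088,0]);Rz=R.from_euler('z',YAW).as_matrix()
TIP=.019
def W(p): return O+Rz@np.array(p)   # mould->world
E
python3 - <<'E'
from h import *
q=quat(np.pi/2+YAW)
def tgt(th): 
    s=.115
    return W([.065-s*np.cos(th)+.005*np.sin(th)+.0145,0,.045+s*np.sin(th)+.005*np.cos(th)+TIP])
p=tgt(1.05)
arm.move_ptp([p[0],p[1],p[2]+.03],q); arm.sleep(.1)
f0=arm.current_wrist_force();print(f0)
for th in [1.05,.95,.88,.82,.76,.7,.64,.58,.52,.46,.4,.35,.3,.26,.22,.18,.15,.12,.10]:
    arm.servo_line(tgt(th),speed=.04)
    f=arm.current_wrist_force()-f0
    print(th,f.round(1),round(arm.current_ee_pos()[2]-TIP,4))
    if np.linalg.norm(f)>9: break
print(arm.current_t())
E
```

```text
[-0.07897949  0.00071924  0.05854061]
1.05 [ 0.9  0.6 -0.4] 0.1473
0.95 [ 0.5 -0.  -0.8] 0.1414
0.88 [-0.1 -0.4 -0.1] 0.1366
0.82 [-0.4  0.3 -0.6] 0.1323
0.76 [ 0.1 -0.6 -1.2] 0.1277
0.7 [-0.1 -0.   0.4] 0.1227
0.64 [ 1.7 -0.6 -0.3] 0.1174
0.58 [-0.2  0.   0.1] 0.1118
0.52 [-0.2 -0.4  0.4] 0.1061
0.46 [ 0.7  0.4 -0.1] 0.1002
0.4 [ 0.3  0.3 -0.2] 0.094
0.35 [ 0. -1. -0.] 0.0888
0.3 [-0.1 -0.1 -0.3] 0.0834
0.26 [-0.2 -0.9 -0.1] 0.0791
0.22 [ 0.1  0.6 -0.3] 0.0747
0.18 [0.  0.6 0.2] 0.0702
0.15 [ 0.1  0.7 -0.8] 0.0669
0.12 [ 0.   0.3 -0.1] 0.0635
0.1 [-0.2  0.4 -0.5] 0.0613
11.5083
```

No contact force showed up, so I'll look.

Run:
```python
from h import *
for c in("scene","wrist"):
    im=arm.read_camera(c)[...,::-1]
    if c=="scene": im=cv2.resize(im[130:260,220:360],None,fx=4,fy=4,interpolation=cv2.INTER_CUBIC)
    cv2.imwrite(f"pics/d_{c}.png",im)
print(arm.current_ee_pos(),arm.current_t())
```

```text
[0.50553499 0.08681082 0.08039943] 11.6083
```

View pics/d_scene.png

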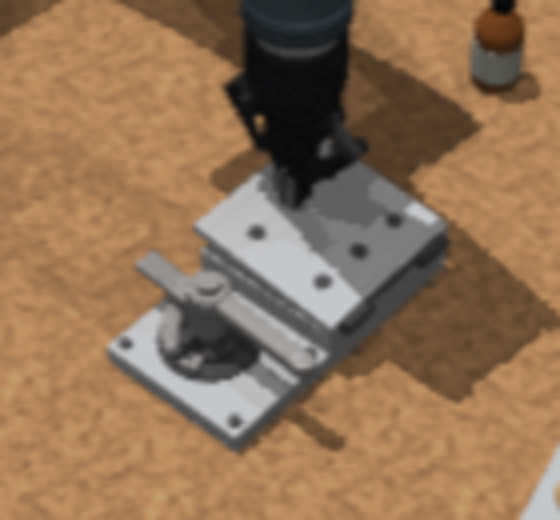

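View pics/d_wrist.png

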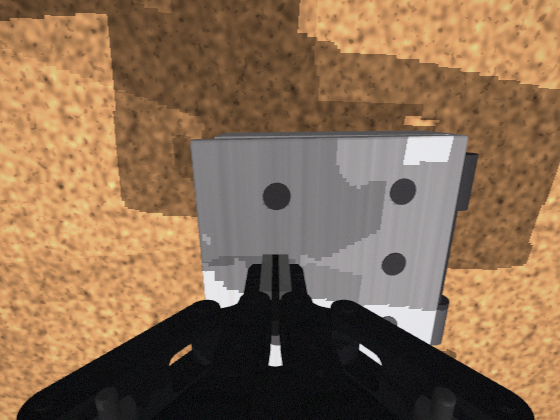

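The lid follows the finger and is nearly shut. Its front edge stands slightly off the block, and the finger is on the plate at about (275,265) in the wrist view. I'll continue down in small steps by feel.

Run:
```python
from h import *
p=arm.current_ee_pos().copy();f0=arm.current_wrist_force()*0
for z in [.0585,.056,.054,.053,.052,.0512,.0505,.05,.0495,.049,.0485,.048]:
    p[2]=z+TIP; arm.servo_line(p,speed=.02)
    f=np.mean([arm.current_wrist_force() for _ in range(3)],0)
    arm.sleep(.05); g=arm.current_wrist_force()
    print(z,round(arm.current_ee_pos()[2]-TIP,4),f.round(1),g.round(1))
    if max(f[2],g[2])>7: break
print(arm.current_t())
im=arm.read_camera("scene")[...,::-1]
cv2.imwrite("pics/e_scene.png",cv2.resize(im[130:260,220:360],None,fx=4,fy=4,interpolation=cv2.INTER_CUBIC))
```

```text
0.0585 0.0584 [-0.3 -0.3  1.1] [ 0.4 -0.1  0.5]
0.056 0.0559 [-0.4 -0.4 -1.3] [-0.   0.2  0.1]
0.054 0.0539 [-0.8 -0.1 -1.1] [ 0.7 -0.4  0.2]
0.053 0.053 [-0.2 -0.1  0.5] [0.4 0.1 1. ]
0.052 0.052 [ 0.9 -1.1  0.1] [0.6 0.9 0.3]
0.0512 0.0512 [-0.7 -0.2  0.1] [-0.3 -0.  -0.2]
0.0505 0.0505 [ 0.1  0.1 -0.6] [-0.4  0.8 -0. ]
0.05 0.05 [-0.1  0.5 -0.3] [-0.1  0.6  0.7]
0.0495 0.0495 [-0.5 -0.7  0.7] [ 1.1 -0.5  0.9]
0.049 0.0491 [-0.5  0.2  2.6] [-0.1  0.3  2.6]
0.0485 0.0486 [-1.6 -0.9  3.9] [-2.3 -0.3  3.8]
0.048 0.0482 [-2.1  0.1  5.6] [-2.3 -0.4  5.3]
15.2833
```

View pics/e_scene.png

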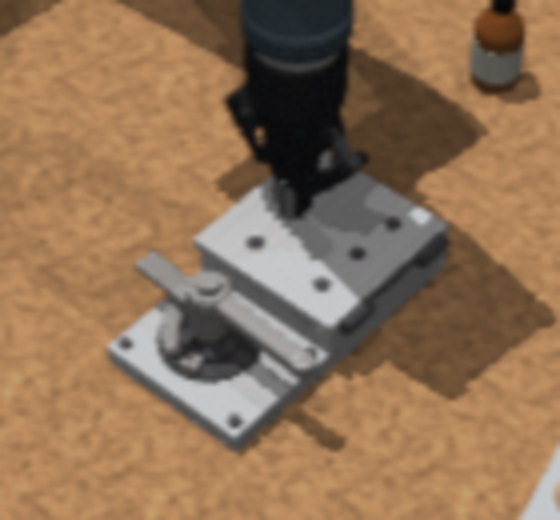

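Run:
```python
from h import *
p=arm.current_ee_pos().copy()
for z in [.0475,.047,.0465]:
    p[2]=z+TIP; arm.servo_line(p,speed=.02)
    f=np.mean([arm.current_wrist_force() for _ in range(3)],0)
    print(z,round(arm.current_ee_pos()[2]-TIP,4),f.round(1))
    if f[2]>8: break
arm.sleep(.3)
p[2]=.11; arm.servo_line(p,speed=.1)
# park sideways for a look with handle start pose above
a=YAW; post=W([-.01,-.12,0]); print(post)
q=quat(np.pi/2+a)
s=post+.075*np.array([np.cos(a),np.sin(a),0])+.027*np.array([-np.sin(a),np.cos(a),0])
arm.move_ptp([s[0],s[1],.135],q)
print(arm.current_t())
for c in("scene","wrist","top"):
    im=arm.read_camera(c)[...,::-1]
    if c=="scene": im=cv2.resize(im[130:260,220:360],None,fx=4,fy=4,interpolation=cv2.INTER_CUBIC)
    if c=="top": im=cv2.resize(im[150:260,180:300],None,fx=5,fy=5,interpolation=cv2.INTER_CUBIC)
    cv2.imwrite(f"pics/f_{c}.png",im)
m=arm.camera_model("top")
print(((proj(m,[W(v) for v in[(-.073,.07,.05),(-.073,-.07,.05),(-.01,-.12,.085),(.094,-.12,.08)]])-[180,150])*5).round(0).tolist())
```

```text
0.0475 0.0478 [-1.6 -0.2  6.6]
0.047 0.0475 [-3.4 -0.7  8. ]
[ 0.53420527 -0.03227644  0.        ]
17.3333
[[94.0, 449.0], [348.0, 433.0], [433.0, 305.0], [421.0, 120.0]]
```

View pics/f_scene.png

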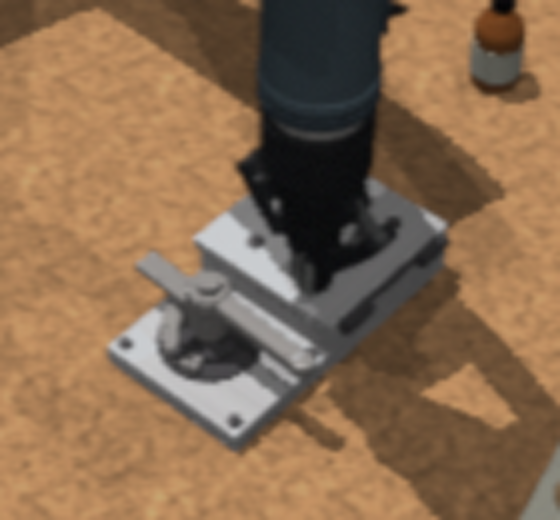

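View pics/f_wrist.png

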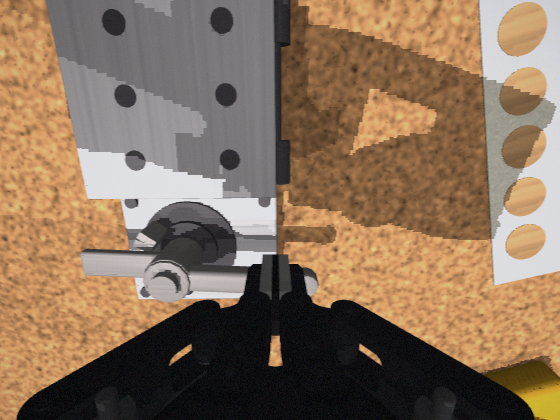

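View pics/f_top.png

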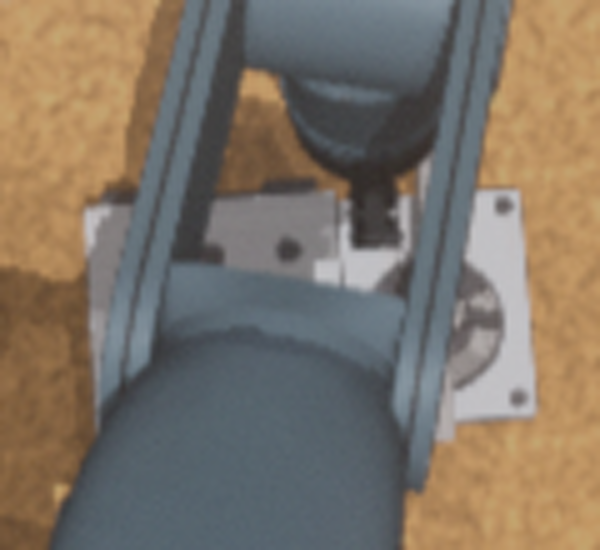

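The lid looks flush, and the force rose like the seal's, to 8 N. The finger is in the gap between lid and handle at top-crop (375,210). Next I'll lower it beside the bar and sweep.

```bash
cat >> h.py <<'E'
POST=W([-.01,-.12,0])
def hp(t,r=.075,d=.019,ztip=.057):
    a=YAW-t
    return POST+r*np.array([np.cos(a),np.sin(a),0])+d*np.array([-np.sin(a),np.cos(a),0])+[0,0,ztip+TIP]
def hq(t): return quat(np.pi/2+YAW-t)
def favg(n=2): return np.mean([arm.current_wrist_force() for _ in range(n)],0)
def ft(t,f):
    a=YAW-t; return f@np.array([-np.sin(a),np.cos(a),0])  # + = resisting
E
python3 - <<'E'
from h import *
arm.servo_line(hp(0,d=.027),ori=hq(0),speed=.08)
f0=favg(4);print(f0.round(2),arm.current_ee_pos(),hp(0,d=.027),arm.current_t())
t=-.08;hi=0
while t<2.1:
    t+=.04 if t<1.1 else .025
    arm.servo_line(hp(t),ori=hq(t),speed=.04)
    f=favg()-f0; F=ft(t,f)
    print(round(t,3),round(F,1),f.round(1))
    if np.linalg.norm(f)>9: break
print(arm.current_t())
for c in("scene","top"):
    im=arm.read_camera(c)[...,::-1]
    im=cv2.resize(im[130:260,220:360],None,fx=4,fy=4,interpolation=cv2.INTER_CUBIC) if c=="scene" else cv2.resize(im[150:260,180:300],None,fx=5,fy=5,interpolation=cv2.INTER_CUBIC)
    cv2.imwrite(f"pics/g_{c}.png",im)
E
```

```text
[ 0.68 -0.36 -0.05] [ 0.60860945 -0.00274922  0.07636381] [ 0.60821453 -0.00266851  0.076     ] 18.375
-0.04 -0.2 [-0.5 -0.2  0.1]
0.0 0.2 [-1.   0.2  0.1]
0.04 0.7 [-0.3  0.7 -0.1]
0.08 0.6 [-1.   0.7 -1. ]
0.12 0.3 [-1.1  0.4 -0.3]
0.16 0.3 [-0.6  0.4 -0.1]
0.2 -0.3 [-0.2 -0.3  0.9]
0.24 0.4 [-0.2  0.5 -0.7]
0.28 0.5 [-0.9  0.7  1.2]
0.32 0.5 [-0.4  0.7 -0. ]
0.36 0.0 [-0.6  0.2  0.9]
0.4 0.5 [-0.4  0.7 -0.1]
0.44 0.1 [-0.4  0.3  0.4]
0.48 -0.2 [-0.5  0.   0.5]
0.52 0.5 [-0.3  0.7  1.4]
0.56 -0.1 [-0.3  0.1  0.6]
0.6 0.2 [-0.2  0.4  0.8]
0.64 0.1 [ 0.1  0.  -0.3]
0.68 0.8 [-0.4  1.4 -0.8]
0.72 1.4 [0.4 1.4 1. ]
0.76 1.9 [0.9 1.8 1.1]
0.8 2.4 [1.9 1.5 2.2]
0.84 -0.6 [-0.3 -0.5  1.5]
0.88 2.8 [1.7 2.3 0.5]
0.92 1.5 [1.  1.  1.6]
0.96 4.4 [2.8 3.5 2.3]
1.0 3.9 [2.1 3.9 3.5]
1.04 2.8 [2.4 1.5 1.2]
1.08 5.8 [4.5 3.7 2.7]
1.12 3.1 [2.6 1.7 2.2]
1.145 4.6 [4.  2.2 1.3]
1.17 6.6 [6.  2.9 1.8]
1.195 4.8 [4.3 2.2 1.7]
1.22 1.3 [1.4 0.2 0.7]
1.245 4.0 [3.5 2.  1.6]
1.27 0.7 [ 0.8 -0.2  1. ]
1.295 0.1 [-0.3  1.2 -0.4]
1.32 0.4 [ 0.4 -0.2 -0.2]
1.345 0.9 [ 0.3  2.4 -0.9]
1.37 -0.2 [-0.3  0.4  0.1]
1.395 -1.0 [-1.1  0.5  0.5]
1.42 1.4 [ 1.4  0.4 -2. ]
1.445 -0.9 [-0.9  0.3 -0.1]
1.47 0.5 [ 0.4  0.9 -0.9]
1.495 -0.6 [-0.6 -0.2  1.2]
1.52 -0.9 [-1.   0.8 -0. ]
1.545 -1.8 [-1.8  0.6 -0.4]
1.57 -0.1 [-0.1  0.5  0. ]
1.595 0.5 [ 0.5  0.9 -0.5]
1.62 -0.7 [-0.7  0.4 -0. ]
1.645 0.2 [ 0.2  0.  -0.3]
1.67 -0.8 [-0.8  0.1 -0.5]
1.695 -0.6 [-0.6  0.2  0.1]
1.72 -0.0 [-0.1 -0.5 -0.4]
1.745 3.1 [ 3.2  1.  -0.9]
1.77 4.1 [ 4.1 -0.4 -1.4]
1.795 7.2 [ 7.4  0.3 -2.5]
1.82 9.3 [ 9.5 -0.1 -4.8]
32.9
```

View pics/g_scene.png

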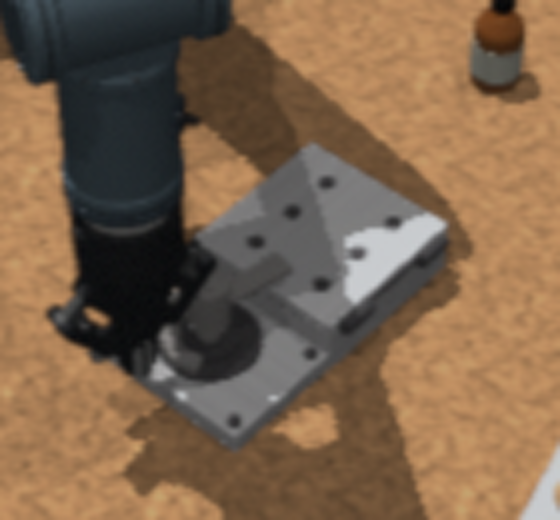

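View pics/g_top.png

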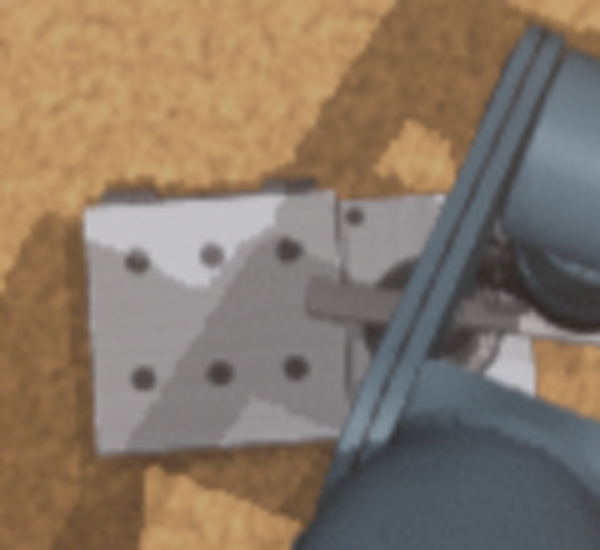

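The log shows the ramp from 0.68 to 1.25 rad, the hump, then the drop. The end stop came at about 1.74 rad, where I stopped at 9 N. In the top view the tongue lies over the lid at (310,297). Next I'll back off, rise and press down from above.

Run:
```python
from h import *
T=1.70
arm.servo_line(hp(1.82,d=.034),ori=hq(1.82),speed=.08)
arm.servo_line(hp(1.82,d=.034,ztip=.105),speed=.12)
arm.servo_line(hp(T,d=0,ztip=.105),ori=hq(T),speed=.12)
im=arm.read_camera("wrist")[...,::-1];cv2.imwrite("pics/h_w.png",im)
m=arm.camera_model("wrist")
for t in(1.6,1.7,1.8): print(t,proj(m,[hp(t,r=r,d=0,ztip=.083-TIP) for r in(0,.104)]).round(0).tolist())
print(arm.current_t())
```

```text
1.6 [[152.0, 253.0], [323.0, 236.0]]
1.7 [[152.0, 253.0], [323.0, 252.0]]
1.8 [[152.0, 253.0], [322.0, 268.0]]
34.3
```

View pics/h_w.png

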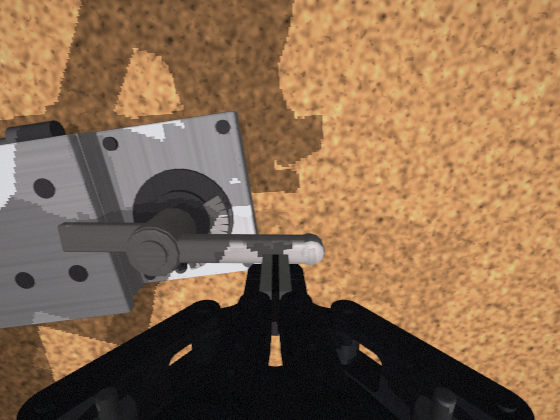

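The bar runs from the hub at (152,250) to its end at (322,250), which matches t ≈ 1.70 rad. The finger is above it. Pressing down.

Run:
```python
from h import *
T=1.70
arm.servo_line(hp(T,d=0,ztip=.089),speed=.08); arm.sleep(.1)
f0=favg(4); z=.089
while z>.0765:
    z-=.0006 if z>.0835 else .0003
    arm.servo_line(hp(T,d=0,ztip=z),speed=.03)
    f=favg(3)-f0; print(round(z,4),round(arm.current_ee_pos()[2]-TIP,4),f.round(1))
    if f[2]>11 or np.linalg.norm(f)>13: break
print(arm.current_t())
```

```text
0.0884 0.0887 [0.2 0.2 0.7]
0.0878 0.0878 [0.3 0.1 0.4]
0.0872 0.0872 [-0.9  0.1  0.8]
0.0866 0.0865 [ 0.1 -0.6  0.4]
0.086 0.0859 [-0.1  0.1  0.5]
0.0854 0.0854 [ 0.1  0.6 -0.5]
0.0848 0.0848 [ 0.5 -0.5  1.3]
0.0842 0.0842 [ 0.4 -0.3 -0.5]
0.0836 0.0837 [0.3 0.3 1.1]
0.083 0.0831 [-0.2 -0.4  1.2]
0.0827 0.0828 [-0.1 -1.   1.9]
0.0824 0.0825 [ 0.7 -0.6  1.5]
0.0821 0.0822 [ 0.6 -1.2  3.3]
0.0818 0.0819 [ 0.  -1.5  2.5]
0.0815 0.0816 [ 0.4 -1.3  3.7]
0.0812 0.0812 [ 0.7 -2.2  4.2]
0.0809 0.081 [ 0.  -2.   4.1]
0.0806 0.0807 [ 0.4 -2.1  4.8]
0.0803 0.0804 [ 0.1 -2.6  4.6]
0.08 0.0801 [ 0.5 -3.1  4.7]
0.0797 0.0797 [ 0.2 -3.1  4.9]
0.0794 0.0795 [ 0.3 -3.1  5.5]
0.0791 0.0792 [-0.4 -3.2  5.2]
0.0788 0.0789 [ 0.1 -3.   5.6]
0.0785 0.0787 [-0.2 -4.3  6. ]
0.0782 0.0784 [-0.6 -3.3  6.7]
0.0779 0.0782 [-0.8 -3.7  6.5]
0.0776 0.078 [-0.5 -2.5  6.6]
0.0773 0.0778 [ 0.1 -4.4  7.5]
0.077 0.0776 [-1.4 -3.   8.5]
0.0767 0.0774 [-0.8 -3.9  9.5]
0.0764 0.0772 [-2.3 -4.2 10.6]
42.75
```

Run:
```python
from h import *
T=1.70; z=.0764
for i in range(4):
    z-=.0003
    arm.servo_line(hp(T,d=0,ztip=z),speed=.03)
    f=favg(3); print(round(z,4),round(arm.current_ee_pos()[2]-TIP,4),f.round(1))
    if f[2]>13 or np.linalg.norm(f)>14.5: break
arm.servo_line(hp(T,d=0,ztip=.105),speed=.1)
m=arm.camera_model("wrist");im=arm.read_camera("wrist")[...,::-1];cv2.imwrite("pics/i_w.png",im)
print(arm.current_t(),favg(4).round(2))
h=cv2.imread("pics/h_w.png"); cv2.imwrite("pics/i_cmp.png",cv2.resize(np.vstack([h[180:300,40:340],im[180:300,40:340]]),None,fx=2.4,fy=2.4,interpolation=cv2.INTER_CUBIC))
```

```text
0.0761 0.077 [-1.4 -3.5 10.7]
0.0758 0.0768 [-2.1 -3.4 10.5]
0.0755 0.0766 [-1.2 -4.5 11.4]
0.0752 0.0764 [-1.4 -4.7 12.6]
44.25 [ 0.86 -0.06 -0.28]
```

View pics/i_cmp.png

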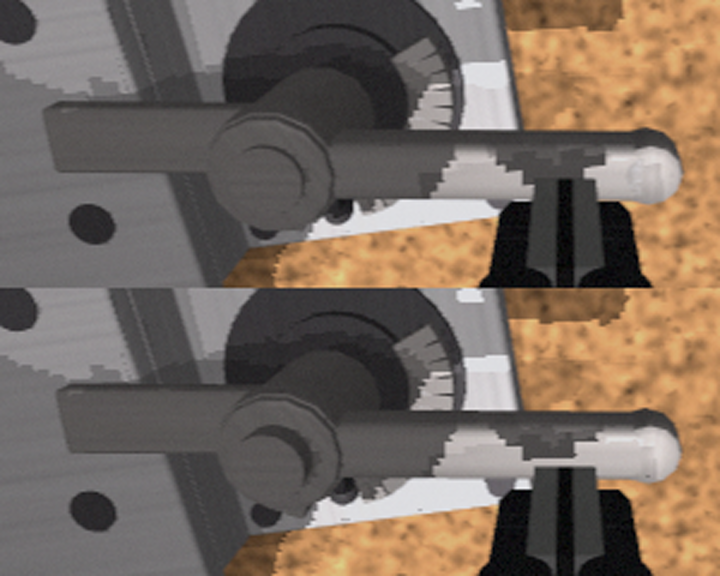

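Run:
```python
from h import *
m=arm.camera_model("wrist")
a=cv2.imread("pics/h_w.png",0);b=cv2.imread("pics/i_w.png",0)
def sh(x0,y0,x1,y1):
    t=a[y0:y1,x0:x1];r=cv2.matchTemplate(b[y0-12:y1+12,x0-12:x1+12],t,cv2.TM_CCOEFF_NORMED)
    _,v,_,l=cv2.minMaxLoc(r);x,y=l
    def sub(p,q,s): return .5*(p-s)/(p-2*q+s)
    dx=sub(r[y,x-1],r[y,x],r[y,x+1]) if 0<x<24 else 0;dy=sub(r[y-1,x],r[y,x],r[y+1,x]) if 0<y<24 else 0
    return round(v,3),round(x-12+dx,2),round(y-12+dy,2)
print("hub",sh(124,224,182,276),"tongue",sh(56,218,90,254),"tip",sh(296,226,330,268))
print("bg hole",sh(60,258,95,290),sh(210,112,235,140),sh(95,130,125,158))
for n,r in(("hub",0),("tip",.104),("tongue",-.07)):
    for z in(.080,.083,.086,.090): print(n,z,proj(m,[hp(1.7,r=r,d=0,ztip=z-TIP-(.019 if r<0 else 0))])[0].round(1).tolist())
```

```text
hub (0.891, np.float32(2.54), np.float32(-3.22)) tongue (0.886, np.float32(5.22), np.float32(-2.67)) tip (0.895, np.float32(-0.48), np.float32(-2.95))
bg hole (0.979, np.float32(0.59), np.float32(-0.31)) (0.995, np.float32(0.82), np.float32(-0.01)) (0.985, np.float32(0.86), np.float32(-0.26))
hub 0.08 [154.2, 248.9]
hub 0.083 [152.3, 251.1]
hub 0.086 [150.3, 253.3]
hub 0.09 [147.6, 256.3]
tip 0.08 [323.9, 249.1]
tip 0.083 [324.6, 251.2]
tip 0.086 [325.4, 253.4]
tip 0.09 [326.6, 256.5]
tongue 0.08 [61.1, 236.7]
tongue 0.083 [58.1, 238.5]
tongue 0.086 [54.9, 240.3]
tongue 0.09 [50.5, 242.8]
```

Compared with the background, the picture shows the handle dropped by about 4 mm. I'll re-touch it to check that it's home: stiff straight away, with no plateau.

Run:
```python
from h import *
T=1.70
arm.servo_line(hp(T,d=0,ztip=.0815),speed=.08);arm.sleep(.05)
f0=favg(3)
for z in [.0803,.0797,.0792,.0787,.0782,.0777,.0772,.0767,.0762,.0757,.0753,.0750,.0747,.0744]:
    arm.servo_line(hp(T,d=0,ztip=z),speed=.03)
    f=favg(4)-f0; print(z,round(arm.current_ee_pos()[2]-TIP,4),f.round(1))
    if f[2]>13.2 or np.linalg.norm(f)>15: break
print(arm.current_t())
```

```text
0.0803 0.0805 [-0.7  0.7  0.7]
0.0797 0.0797 [-1.1  0.1  0.7]
0.0792 0.0793 [-0.5  0.6  1.5]
0.0787 0.0789 [-0.8  0.2  2.8]
0.0782 0.0785 [-0.4  0.1  3.2]
0.0777 0.0781 [-1.6 -0.7  5.6]
0.0772 0.0778 [-0.7 -0.4  6.7]
0.0767 0.0775 [-2.7 -0.9  8.5]
0.0762 0.0772 [-1.9 -1.3  9.9]
0.0757 0.0768 [-2.2 -1.5 10.6]
0.0753 0.0766 [-2.2 -2.2 12.1]
0.075 0.0764 [-2.5 -1.5 12. ]
0.0747 0.0762 [-2.8 -1.8 12.9]
0.0744 0.076 [-2.8 -1.6 14.7]
48.2417
```

Contact came at 0.0795 m (0.080 is home, and it was 0.083 before). The force then rose linearly to 14.7 N with no yielding, so the handle is home. Now retreating.

Run:
```python
from h import *
p=arm.current_ee_pos().copy();p[2]=.20
arm.servo_line(p,speed=.12)
arm.move_ptp([.30,-.25,.28],hq(1.7)); arm.sleep(.1)
for c in("scene","top"):
    im=arm.read_camera(c)[...,::-1]
    im=cv2.resize(im[130:260,220:360],None,fx=4,fy=4,interpolation=cv2.INTER_CUBIC) if c=="scene" else cv2.resize(im[150:260,180:300],None,fx=5,fy=5,interpolation=cv2.INTER_CUBIC)
    cv2.imwrite(f"pics/j_{c}.png",im)
m=arm.camera_model("scene")
for th in(0,.05):
    print(th,((proj(m,[W([.065-.138*np.cos(th),y,.05+.138*np.sin(th)]) for y in(-.07,.07)])-[220,130])*4).round(0).tolist())
print(arm.current_t(),favg(3).round(1))
```

```text
0 [[192.0, 233.0], [312.0, 137.0]]
0.05 [[192.0, 227.0], [313.0, 131.0]]
50.5667 [ 0.   0.  -0.3]
```

View pics/j_scene.png

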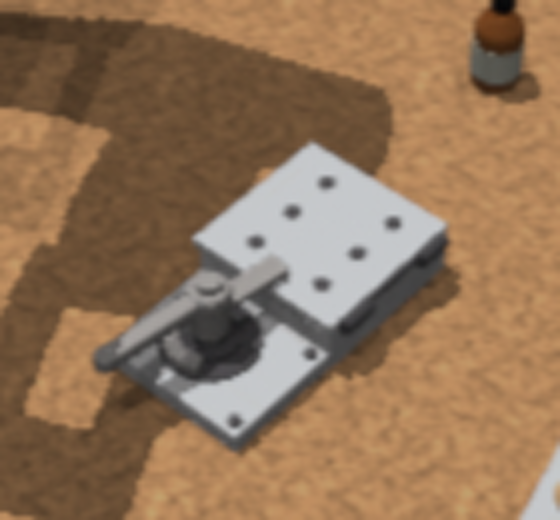

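View pics/j_top.png

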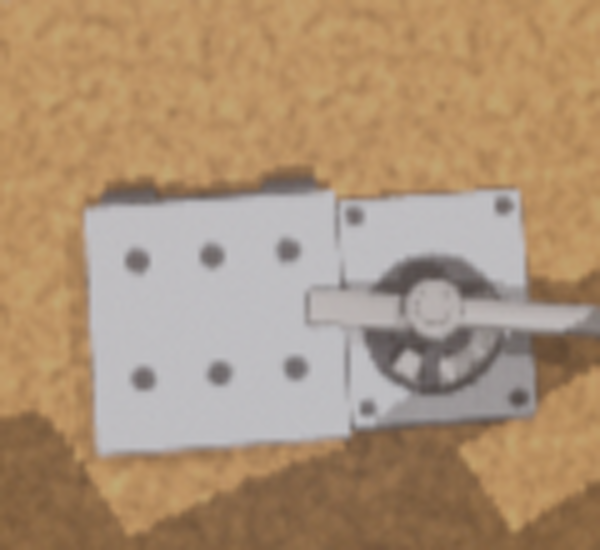

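The lid is flush: its front corners at (193,240) and (312,142) fit the shut prediction. The tongue lies over the lid at top-crop (310,303), the handle is past -y, and the robot is clear. Handing in.

```bash
python3 -c "
from plant import arm
arm.close_job();print(arm.current_t())"
```

```text
the job is handed in; nothing more can be done
the job is handed in; nothing more can be done
```

The lid is shut, the handle has been pushed over the hump into the notch and pressed home, and the job was handed in at about 50.6 s. The hand-in gave no verdict, so the checks below are my own.

- **Lid:** I pressed it onto its seal with about 8 N. The last scene picture shows its front corners where a shut lid should be.
- **Handle turn:** I felt the ramp from about 0.68 to 1.25 rad, then the hump and the drop, and the end stop at about 1.74 rad. I stopped pushing there at 9.3 N sideways (10.6 N in all). In the wrist picture the handle sat at about 1.70 rad.
- **Handle height:** the first press gave no sharp stop, so I touched the handle again. Contact came at about 79.5 mm, where home is 80 mm and it had been about 83 mm before pressing. From there the force rose steadily to 14.7 N upward, about 15 N in all, with no further yielding. The pictures also show a drop of about 4 mm.
- **Forces and clearance:** every reading stayed at or below about 15 N, but I only read between steps, not continuously. The fingers ended well clear, with the wrist force near zero. I did not re-measure the jar or carton, but the arm kept well away from them.

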